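Clamp a formed bracket in a cam fixture and hold the cam at full lift

TASK

Lift the formed U-shaped bracket out of the open die and set it down, open side up, in the nest of the drilling fixture, between the low rails and between the stop pad and the cam, and let go of it. Then take the cam lever by its upright grip post and swing it round to the cam's highest lift, where the lever points at the index stud and the cam clamps the bracket hard against the stop pad, but not past it. The lever springs back if released, so finish while still holding it there; leave the other parts on the table alone.

Things in the scene. Friction and masses are not known exactly. Their poses are not given: they have to be found in the camera images.
- bracket_center (a point): Centre (20 mm above its underside) of the dark steel U-channel bracket: 70 mm long (x), 40 mm wide (y), 40 mm high (z), 4 mm sheet; flat web below, an upright flange along each long side, open at the top and both ends; 0.17 to 0.34 kg. Half a turn makes no difference. It starts in the die cavity, web down.
- die_cavity (a point): Middle of the cavity floor of the die, a fixed bare steel block 130 x 110 x 30 mm; floor 16 mm above the table, axes as the block's. The cavity is 74 mm (x) by 44 mm (y) and 14 mm deep: the bracket's flanges stand 26 mm out of it. A 14 mm guide pin stands 18 mm above the die's top beyond each end of the cavity, at x = -53 and +53 mm.
- nest (a point): Where the middle of the bracket's underside ends up when clamped, on the fixed base plate (12 mm above the table); x points from stop pad to cam, z up. The bracket's length lies along x. Stop pad face at x = -31 mm, cam edge at rest at x = +50: set the bracket down about x = +9, the cam pushes it home. Rails 6 mm high, inner faces at y = -23 and +23. Pad and block stand up to 27 mm above the plate.
- stop_pad: Sprung steel stop pad, 12 x 50 x 26 mm, in front of the fixed stop block at the -x end of the nest. The cam pushes the bracket against it; at the highest lift it is pressed back 4 mm, giving about 8 N. Its origin is on the table under the nest point when free and moves along the nest's -x.
- cam_lever (a joint): Angle of the cam lever about its upright pivot, rad: 0 at rest (lever sprung back against its limit), growing counter-clockwise seen from above. The highest lift is at 2.00; beyond it (to 2.7) the lift falls off again. A return spring pushes back with 2.6 N at the post at rest and 5 N at the highest lift; cam friction adds up to 3 N.
- cam_pivot (a point): On the lever's upright pivot axis, 37 mm above the table, 69.5 mm from the nest point along the nest's x; fixed, axes as the nest's. Under the lever sits the cam, an off-centre steel disc of 48 mm diameter. The lever arm is a steel bar 16 mm wide, 32 to 42 mm above the table. At the highest lift it points along the nest's +y; at rest 2.00 rad clockwise of that.
- post_center (a point): Centre (half-way up) of the black upright grip post at the lever's end, 18 mm diameter, 50 mm high, 42 to 92 mm above the table; this point is 67 mm above the table and 100 mm from the pivot axis. It moves with the lever; the post is a sleeve that turns freely on its own axis.
- grip_post: The same grip post; origin at the centre of its foot, 42 mm above the table, z along the post.
- index_stud (a point): Top of the steel index stud, 12 mm diameter, 30 mm above the table, fixed on the base plate 127 mm from the pivot axis. The lever points at it at the highest lift; the lever arm and post pass above and inside it.
- bracket: The bracket itself; origin at the middle of its underside, axes as for its centre point.
- air_spring: Bystander: black rubber double-bellows air spring, 100 mm diameter, 116 mm high, aluminium end plates; origin at the middle of its underside. Leave alone.
- valve_block: Bystander: black valve block 75 x 60 x 38 mm with two brass ports; origin at the middle of its underside. Leave alone.
- flat_bracket: Bystander: dark steel plate 160 x 80 x 6 mm with three holes, lying flat; origin at the middle of its underside. Leave alone.
- spacer: Bystander: aluminium spacer ring, 44 mm outside, 24 mm bore, 30 mm high; origin at the middle of its underside. Leave alone.
Not all that is in view belongs to the job. There is more than one size of the part that bears die_cavity; the job needs the middle-sized. Leave any pink look-alike of the bracket alone.

How it is judged:
On the way, in this order (a step that is already met when the one before it is completed fails the run):
1. the bracket is lifted clear out of the die by the gripper (z of bracket_center in the frame of die_cavity above 0.045 m and contact force between the fingers and bracket above 0.5 N), for 0.1 s.
2. the bracket sits in the nest, let go, with the lever not yet swung to the clamping range (z of bracket_center in the frame of nest between 0.017 and 0.023 m and y of bracket_center in the frame of nest between -0.006 and 0.006 m and angle between the x axis of bracket_center and the x axis of nest, either way round below 0.12 rad and angle between bracket_center's own z axis and vertical below 0.08 rad and x of bracket_center in the frame of nest between -0.001 and 0.019 m and contact force between the fingers and bracket below 0.2 N and value of joint cam_lever below 1 rad), for 0.2 s.
At the end, for the whole second after the job is handed in: The bracket is flat in the nest (6 mm sideways, 0.12 rad), within 4 mm of its clamped place, pressed on the stop pad with over 5 N and not touched by the robot; the fingers hold the lever still by its grip post (over 1 N) within 0.17 rad of the highest lift (z of bracket_center in the frame of nest between 0.017 and 0.023 m and y of bracket_center in the frame of nest between -0.006 and 0.006 m and angle between the x axis of bracket_center and the x axis of nest, either way round below 0.12 rad and angle between bracket_center's own z axis and vertical below 0.08 rad and x of bracket_center in the frame of nest between -0.004 and 0.004 m and value of joint cam_lever between 1.83 and 2.17 rad and contact force between stop_pad and bracket above 5 N and contact force between the fingers and grip_post above 1 N and contact force between each of the arm, the fingers and bracket below 0.2 N and linear speed of bracket below 0.02 m/s and velocity of joint cam_lever between -0.1 and 0.1 rad/s); the arm keeps its last pose, push and grip.
It fails at once if a bystander part was pushed more than 15 mm (distance of any of air_spring, valve_block, flat_bracket, spacer from where it was at the start of the episode above 0.015 m).
It also fails if it takes over 56 s, if anything falls off the work surface, if the arm or the gripper's body presses on something with over 40 N, if the wrist force passes 120 N, or if a joint passes its speed limit or range.

ROBOT

A 7-joint arm with a two-finger parallel gripper is mounted at the origin on the work surface. World frame = base frame: x ahead of the robot, y to its left, z up, the work surface at z = 0. Lengths are in m, angles in rad, forces in N, time in s.
With the tool pointing down it reaches from about 0.425 to 0.925 m from the base axis. Payload 6.8 kg.
Tool frame: the origin (TCP) lies on the mounting face of the last link; the fingertips stand 173 mm ahead of it and the grasp point (between the pads) lies 155 mm ahead of it; z points along the fingers, y is the line along which they close (so a half turn about z gives the same grasp; the last joint's range is limited). The gripper opens to 85 mm and grips with 20 to 120 N. Pads are 22 mm wide; open, the fingers measure 114 mm over their backs; the gripper's body (76 mm by 85 mm) begins 54 mm behind the grasp point. The pads swing forward as they close: fully open they stand 13 mm farther back than shut.
Start: joints at [-1.321, 0.477, 0.022, 1.555, -0.011, 1.109, -0.083], TCP at [0.236, 0.632, 0.405] pointing down, gripper open.
Joint ranges: [-2.96, 2.96], [-0.34, 2.1], [-1.41, 1.46], [0.24, 2.44], [-1.37, 4.51], [0.17, 1.92], [-2.96, 2.96]. Speed limits (rad/s): [2.39, 2.39, 3.14, 3.14, 3.14, 3.14, 3.14].

INTERFACE

Orientations are given as a rotation vector (axis times angle).
In Python, from bench import r gives the robot as it stands.
- The arm moves only by the tool arm_command, never from a script. Its argument "plan" is a list of rows, each an object of numbers: "claw": the closure, from 0 (fully open) to 1 (shut); "tx", "ty", "tz": the shift along the tool's x, y, z in m; "ax", "ay", "az": the turn, a rotation vector about the tool's x, y, z in degrees. A call has exactly 10 rows; each row shifts and turns the commanded pose from where the row before left it, along the tool's axes as they then stand; what a row does not reach is not made up. A row lasts 1/12 s, in which the tool goes at most 41.7 mm and 7.16 degrees, less where a joint would pass 70% of its speed; a pose out of reach is approached as far as the arm can. A call is refused whole if a number of a shift passes 0.0417 or a number of a turn 7.16, either way. A call with a gripper value outside its range is refused whole. The fingers move at their own pace and stop on an object; "squeeze" is the grip in N (left out, the last holds). Time passes only in rows, so rows that do not move let the fingers close, or fill a call up. It gives the time, the measured TCP pose, the force, the opening and the grip force at its end, in the units of the state.
- r.get_obs(): the state, without advancing time (a new reading comes with each control period).
- r.grab_frame(name): name is "side" or "top" or "wrist"; returns the picture (400x640x3 uint8, red, green, blue); there is no depth.
- r.camera_model(name): a dict with "fx", "fy", "cx", "cy" (pixels), "k1" (the pictures are not rectified: a ray, as slopes to the right and down, at radius r is drawn at 1 + k1 r^2 times it, then the intrinsics apply), "position" and "orientation" of the camera in the world; the wrist camera has in their place "tool_from_camera" (4x4, takes a point from camera to tool coordinates, whose origin is the TCP and whose axes are the flange's). Camera axes: x right, y up, looking along -z (the intrinsics and any distortion apply to the point x, -y, -z); pixel columns grow to the right and rows downward; lengths in m; the calibration is good to about 2 mm. A picture is of the moment at which its call begins: read the wrist's pose just before it. camera_model takes no time and is no camera call.
- r.hand_in(): hands the job in; it is judged then, once.
Trained networks look in the newest picture that a camera, given by its name, has taken for a name from the list of things; names that differ only in an ending like _2 or _b are one class to them, and where a whole thing is asked for, a point or a joint stands for the part that bears it (a point fixed in the world has none). Each returns a list of dicts, best first, with "confidence" (0 to 1); they miss things now and then, are a little off and sometimes report something else, mostly with a low value. They report only what shows in the picture. A call takes as long as a camera call. They do not tell look-alikes from the thing itself.
- r.boxes_of(target, camera): "location" ([x, y, z] in m, in the coordinates of the camera as it stood for that picture, good to about 4 mm: the middle of the surface that is visible of it).
- r.tip_of(target, camera): "location" ([x, y, z] in m, in the coordinates of the camera as it stood for that picture, good to about 4 mm: a listed point, or the origin of a listed thing).
The state is a dict: "clock": time; "joints": joint angles; "qvel": joint speeds; "tau": joint torques, N m; "tcp_pos": TCP position; "orientation": TCP orientation; "contact_force": force on the tool from outside, world axes, zero at the start; "moment": the same for the moment, N m; "grip_width": finger opening in m; "gripper_force": force on a finger pad.
Only numpy, scipy, OpenCV 4.12 (cv2) and the standard library are available. Lean on these libraries where they do the work, as an engineer would, in place of code of your own. Each camera call takes 0.05 s, during which the arm holds its last target. There are 200 camera calls.

## Working session

There is one attempt and no reset: what is moved stays moved. The work goes in short steps, Python scripts to look and compute and a tool call to move; the robot and the scene stay as the last step left them, time stands still between calls to the robot, and variables do not carry over. Pictures are saved under pics/ and viewed, at most 10 in all, crops included, and the job is handed in when it is done.

Besides the shell and the picture viewer there is one more tool, called after "Emit:" as name(argument=value, ...) on one line, values as JSON. arm_command: Moves the arm, as the interface text tells. Its arguments: {"type":"object","properties":{"plan":{"type":"array","items":{"type":"object","properties":{"claw":{"type":"number"},"tx":{"type":"number"},"ty":{"type":"number"},"tz":{"type":"number"},"ax":{"type":"number"},"ay":{"type":"number"},"az":{"type":"number"}}}},"squeeze":{"type":"number"}},"required":["plan"]}

```bash
mkdir -p pics; cat > h.py <<'E'
import numpy as np,cv2
from scipy.spatial.transform import Rotation as R
from bench import r
def snap(n,f):
    im=r.grab_frame(n); cv2.imwrite('pics/'+f,im[:,:,::-1]); return im
def cam(n,o=None):
    c=r.camera_model(n); T=np.eye(4)
    if 'tool_from_camera' in c:
        o=o or r.get_obs(); T[:3,:3]=R.from_rotvec(o['orientation']).as_matrix();T[:3,3]=o['tcp_pos']
        return c,T@np.array(c['tool_from_camera'])
    q=np.array(c['orientation']); T[:3,:3]=R.from_rotvec(q).as_matrix() if q.size==3 else (R.from_quat(q).as_matrix() if q.size==4 else q)
    T[:3,3]=c['position']; return c,T
def toworld(n,p,o=None):
    c,T=cam(n,o); return (T@np.r_[p,1])[:3]
def pix(n,P,o=None):
    c,T=cam(n,o); p=np.linalg.inv(T)@np.r_[P,1]; s=np.array([p[0],-p[1]])/-p[2]; s=s*(1+c['k1']*(s@s)); return np.array([c['fx']*s[0]+c['cx'],c['fy']*s[1]+c['cy']])
def ray(n,u,z,o=None):
    c,T=cam(n,o); d=np.array([(u[0]-c['cx'])/c['fx'],(u[1]-c['cy'])/c['fy']]); s=d.copy()
    for _ in range(20): s=d/(1+c['k1']*(s@s))
    v=T[:3,:3]@np.array([s[0],-s[1],-1]); return T[:3,3]+v*(z-T[2,3])/v[2]
E
python3 - <<'E'
from h import *
for n in('top','side','wrist'): 
    snap(n,n+'0.png')
    if n!='wrist': print(r.camera_model(n))
    for t in('bracket_center','die_cavity','nest','cam_pivot','post_center','index_stud','cam_lever') if n!='side' else ('bracket_center','die_cavity','nest','post_center'):
        f=r.tip_of if t!='cam_lever' else r.boxes_of
        for d in f(t,n): print(n,t,round(d['confidence'],2),toworld(n,d['location']).round(3), pix(n,toworld(n,d['location'])).round())
print(r.get_obs())
E
```

```text
{'fx': 386.3118111777769, 'fy': 386.3118111777769, 'cx': 329.3043318283756, 'cy': 192.17503865332213, 'k1': 0.02849171598535782, 'position': array([0.33052594, 0.09904442, 1.10534014]), 'orientation': array([ 0.12490346, -0.12910728, -1.55265461])}
top bracket_center 0.76 [0.347 0.108 0.019] [325. 249.]
top bracket_center 0.69 [0.485 0.238 0.031] [279. 199.]
top die_cavity 0.74 [0.501 0.415 0.011] [218. 193.]
top die_cavity 0.58 [0.225 0.251 0.02 ] [271. 294.]
top die_cavity 0.57 [0.482 0.244 0.01 ] [278. 201.]
top nest 0.83 [ 0.501 -0.061  0.014] [385. 196.]
top cam_pivot 0.96 [ 0.519 -0.13   0.037] [410. 188.]
top post_center 0.4 [ 0.492 -0.226  0.067] [449. 197.]
top index_stud 0.6 [ 0.644 -0.113  0.027] [403. 146.]
top cam_lever 0.89 [ 0.504 -0.158  0.043] [421. 194.]
{'fx': 492.33035009046057, 'fy': 492.33035009046057, 'cx': 320.0154333626173, 'cy': 204.56232911016176, 'k1': -0.028438537921378394, 'position': array([0.2771553 , 1.11701045, 0.92433166]), 'orientation': array([ 0.11433345, -1.24589399, -2.67131599])}
side bracket_center 0.66 [0.487 0.243 0.03 ] [306. 246.]
side br
[... 370 characters left out ...]
{'clock': 1.05, 'joints': array([-1.32107046,  0.47699802,  0.02241266,  1.55541768, -0.01150159,
        1.10932605, -0.08307528]), 'qvel': array([ 0.00041099,  0.00013594, -0.00033954,  0.00055482, -0.00111243,
        0.00055671, -0.0006281 ]), 'tau': array([ 3.84995110e-04, -5.96346867e+01,  1.60633564e+00, -2.81553358e+01,
        1.24091317e-02,  1.62240063e-03, -2.64939302e-06]), 'tcp_pos': array([0.23641534, 0.63224704, 0.404702  ]), 'orientation': array([-5.59088945e-01, -3.09143252e+00,  3.04292155e-05]), 'contact_force': array([-0.48659472,  0.1759982 , -0.25875974]), 'moment': array([-0.01037295, -0.02326792, -0.00727708]), 'gripper_force': 0.0, 'grip_width': 0.08497527057772027}
```

View pics/top0.png

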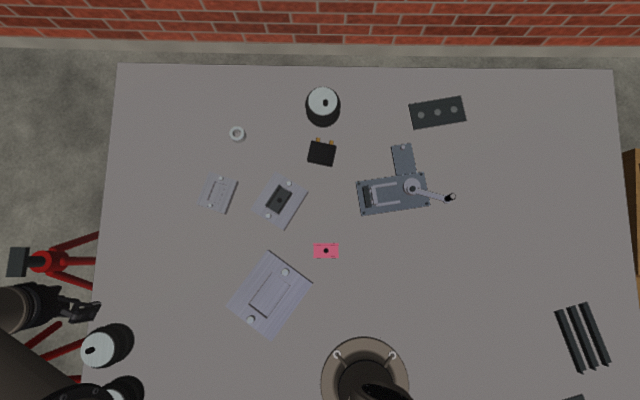

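The picture shows three dies at pixels (218,193) small, (279,201) middle-sized and holding the dark bracket, and (270,293) large. The pink look-alike is at (326,250) and the fixture at (395,190), with its post at (450,197). The middle die fits, since it is the middle size and holds the dark bracket. I'll confirm that in one crop.

```bash
python3 - <<'E'
from h import *
im=cv2.imread('pics/top0.png')
a=cv2.resize(im[160:240,235:325],None,fx=4.4,fy=5,interpolation=cv2.INTER_CUBIC)[:400]
a=cv2.resize(im[160:240,235:325],(400,356),interpolation=cv2.INTER_CUBIC)
b=cv2.resize(im[135:224,350:450],(400,356),interpolation=cv2.INTER_CUBIC)
cv2.imwrite('pics/crop.png',np.hstack([a,b]))
E
```

```text
(no output)
```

View pics/crop.png

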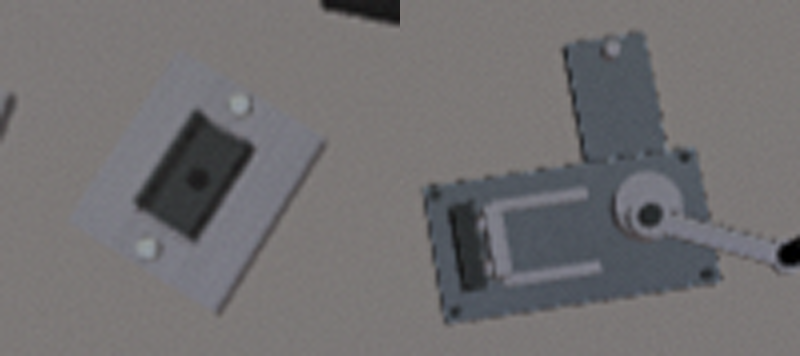

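The crop confirms it. The dark bracket sits in the middle die, with pins at crop (240,103) and (148,247). The fixture nest opens to the right, with the post at the far right. Next I work out the first move.

```bash
cat >> h.py <<'E'
def go(P,xdir,o=None):
    """P: TCP target, xdir: world angle (deg) of the tool x axis mod 180 -> tool shift now, az deg"""
    o=o or r.get_obs(); M=R.from_rotvec(o['orientation']).as_matrix()
    t=M.T@(np.array(P)-o['tcp_pos']); a=np.degrees(np.arctan2(M[1,0],M[0,0]))
    d=(a-xdir+90)%180-90   # tool z down: +az lowers world angle
    print('tool shift',t.round(4),'az',round(d,2),'yaw',round(a,2),'tilt',M[:,2].round(4),'q7',o['joints'][6].round(2))
E
python3 - <<'E'
from h import *
p=[ray('top',u,.048) for u in((289,183.2),(268.3,215.6))]
print(p, np.linalg.norm(p[0]-p[1])); d=p[0]-p[1]; a=np.degrees(np.arctan2(d[1],d[0])); m=(p[0]+p[1])/2
print(m,a); go([m[0],m[1],.40],a)
print(r.camera_model('wrist'))
E
```

```text
[array([0.52705095, 0.20989926, 0.048     ]), array([0.43585736, 0.26378495, 0.048     ])] 0.10592421006274098
[0.48145416 0.2368421  0.048     ] -30.578561943102468
tool shift [-0.368  -0.2845  0.0047] az 10.08 yaw 159.5 tilt [-0. -0. -1.] q7 -0.08
{'fx': 326.7204325133594, 'fy': 326.7204325133594, 'cx': 313.94163685364447, 'cy': 196.30027095126425, 'k1': -0.02492644880015037, 'tool_from_camera': array([[ 1.13583985e-03,  9.45779996e-01,  3.24805956e-01,
         8.41704167e-02],
       [ 9.99999314e-01, -9.81320016e-04, -6.39539464e-04,
        -1.37336434e-03],
       [-2.86125046e-04,  3.24806460e-01, -9.45780462e-01,
         2.94284334e-02],
       [ 0.00000000e+00,  0.00000000e+00,  0.00000000e+00,
         1.00000000e+00]])}
```

Emit:
arm_command(plan=[{"tx": -0.02,"ty": -0.0155},{"tx": -0.02,"ty": -0.0155},{"tx": -0.02,"ty": -0.0155},{"tx": -0.02,"ty": -0.0155},{"tx": -0.02,"ty": -0.0155},{"tx": -0.02,"ty": -0.0155},{"tx": -0.02,"ty": -0.0155},{"tx": -0.02,"ty": -0.0155},{"tx": -0.02,"ty": -0.0155},{"tx": -0.02,"ty": -0.0155}])

```text
invalid input at $.plan[0]: expected keys claw, tx, ty, tz, ax, ay, az
```

Emit:
arm_command(plan=[{"tx": -0.02,"ty": -0.0155},{"tx": -0.02,"ty": -0.0155},{"tx": -0.02,"ty": -0.0155},{"tx": -0.02,"ty": -0.0155},{"tx": -0.02,"ty": -0.0155},{"tx": -0.02,"ty": -0.0155},{"tx": -0.02,"ty": -0.0155},{"tx": -0.02,"ty": -0.0155},{"tx": -0.008,"ty": -0.006,"az": 5},{"az": 5}])

```text
invalid input at $.plan[0]: expected keys claw, tx, ty, tz, ax, ay, az
```

```bash
python3 - <<'E'
from h import *
o=r.get_obs(); snap('wrist','w1.png')
for t in('bracket_center','die_cavity'):
    for d in r.tip_of(t,'wrist'): P=toworld('wrist',d['location'],o);print(t,round(d['confidence'],2),P.round(3),pix('wrist',P,o).round())
go([.4815,.2368,.40],-30.6,o); print(o['tcp_pos'],o['clock'])
E
```

```text
die_cavity 0.82 [0.507 0.416 0.013] [241. 381.]
die_cavity 0.71 [0.228 0.259 0.021] [ 34. 260.]
tool shift [-0.3681 -0.2846  0.0047] az 10.1 yaw 159.5 tilt [-0. -0. -1.] q7 -0.08
[0.23641534 0.63224704 0.404702  ] 1.05
```

View pics/w1.png

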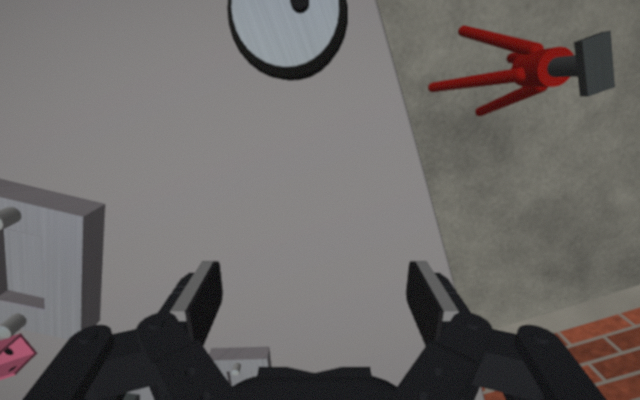

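The moves were refused because every row needs all the keys, so the arm has not moved. This picture still shows the start view: the large die at left and the fingertips at (215,265) and (415,265).

Emit:
arm_command(plan=[{"claw": 0,"tx": -0.02,"ty": -0.0155,"tz": 0,"ax": 0,"ay": 0,"az": 0},{"claw": 0,"tx": -0.02,"ty": -0.0155,"tz": 0,"ax": 0,"ay": 0,"az": 0},{"claw": 0,"tx": -0.02,"ty": -0.0155,"tz": 0,"ax": 0,"ay": 0,"az": 0},{"claw": 0,"tx": -0.02,"ty": -0.0155,"tz": 0,"ax": 0,"ay": 0,"az": 0},{"claw": 0,"tx": -0.02,"ty": -0.0155,"tz": 0,"ax": 0,"ay": 0,"az": 0},{"claw": 0,"tx": -0.02,"ty": -0.0155,"tz": 0,"ax": 0,"ay": 0,"az": 0},{"claw": 0,"tx": -0.02,"ty": -0.0155,"tz": 0,"ax": 0,"ay": 0,"az": 0},{"claw": 0,"tx": -0.02,"ty": -0.0155,"tz": 0,"ax": 0,"ay": 0,"az": 0},{"claw": 0,"tx": -0.02,"ty": -0.0155,"tz": 0,"ax": 0,"ay": 0,"az": 0},{"claw": 0,"tx": -0.02,"ty": -0.0155,"tz": 0,"ax": 0,"ay": 0,"az": 0}])

```text
clock: 2.03
tcp_pos: [0.37, 0.4159, 0.4049]
orientation: [0.559, 3.091, 0.001]
contact_force: [0.3, -0.0, -0.3]
grip_width: 0.0856
gripper_force: 0.0
```

Emit:
arm_command(plan=[{"claw": 0,"tx": -0.02,"ty": -0.0155,"tz": 0,"ax": 0,"ay": 0,"az": 0},{"claw": 0,"tx": -0.02,"ty": -0.0155,"tz": 0,"ax": 0,"ay": 0,"az": 0},{"claw": 0,"tx": -0.02,"ty": -0.0155,"tz": 0,"ax": 0,"ay": 0,"az": 0},{"claw": 0,"tx": -0.02,"ty": -0.0155,"tz": 0,"ax": 0,"ay": 0,"az": 0},{"claw": 0,"tx": -0.02,"ty": -0.0155,"tz": 0,"ax": 0,"ay": 0,"az": 0},{"claw": 0,"tx": -0.02,"ty": -0.0155,"tz": 0,"ax": 0,"ay": 0,"az": 0},{"claw": 0,"tx": -0.02,"ty": -0.0155,"tz": 0,"ax": 0,"ay": 0,"az": 0},{"claw": 0,"tx": -0.02,"ty": -0.0155,"tz": 0,"ax": 0,"ay": 0,"az": 0},{"claw": 0,"tx": -0.008,"ty": -0.006,"tz": 0,"ax": 0,"ay": 0,"az": 5},{"claw": 0,"tx": 0,"ty": 0,"tz": 0,"ax": 0,"ay": 0,"az": 5}])

```text
clock: 2.87
tcp_pos: [0.483, 0.2331, 0.405]
orientation: [0.84, 3.026, -0.001]
contact_force: [-0.0, -0.2, -0.5]
grip_width: 0.0851
gripper_force: 0.0
```

```bash
python3 - <<'E'
from h import *
o=r.get_obs(); snap('wrist','w2.png')
for t in('bracket_center','die_cavity'):
    for d in r.tip_of(t,'wrist'): P=toworld('wrist',d['location'],o);print(t,round(d['confidence'],2),P.round(3),pix('wrist',P,o).round())
go([.4815,.2368,.40],-30.6,o); print(o['tcp_pos'],o['clock'])
for s in (53,-53): 
  a=np.radians(-30.6); print(pix('wrist',[.4815+s/1e3*np.cos(a),.2368+s/1e3*np.sin(a),.048],o))
E
```

```text
bracket_center 0.97 [0.342 0.105 0.016] [146. 113.]
bracket_center 0.69 [0.484 0.242 0.037] [323. 164.]
die_cavity 0.91 [0.509 0.416 0.014] [475.  96.]
tool shift [0.0032 0.0024 0.005 ] az -0.44 yaw 148.96 tilt [ 1.2e-03 -8.0e-04 -1.0e+00] q7 0.53
[0.48297435 0.23311139 0.40500244] 2.8667
[317.65880516 214.46978577]
[317.35361924 113.81754158]
```

View pics/w2.png

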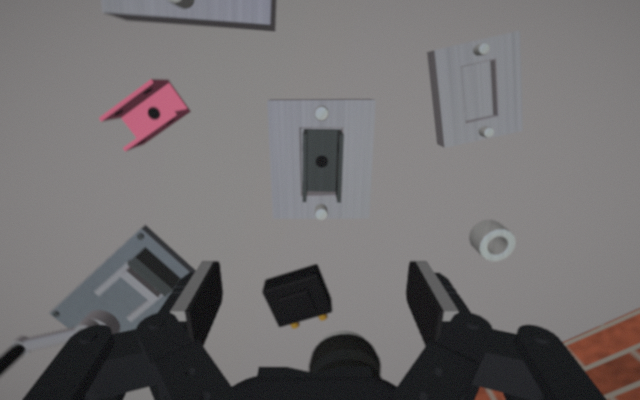

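Wrist view: the die's pins are at (321,113) and (321,213), with the bracket between the flanges at x = 303 and 342 px, about 3.5 px right of the top-camera estimate. I'll take the wrist estimate.

```bash
python3 - <<'E'
from h import *
o=r.get_obs()
im=cv2.imread('pics/w2.png'); g=im.min(2)
pp=[]
for u in((321,113),(321,213)):
    w=g[u[1]-12:u[1]+13,u[0]-12:u[0]+13].astype(float); m=w>185
    ys,xs=np.nonzero(m); c=(u[0]-12+xs.mean(),u[1]-12+ys.mean()); pp.append(c); print(c,m.sum())
p=[ray('wrist',u,.048,o) for u in pp]; d=p[1]-p[0]; m=(p[0]+p[1])/2
a=np.degrees(np.arctan2(d[1],d[0])); print(p,np.linalg.norm(d),m,a)
go([m[0],m[1],.25],a,o)
E
```

```text
(np.float64(nan), np.float64(nan)) 0
(np.float64(nan), np.float64(nan)) 0
[array([nan, nan, nan]), array([nan, nan, nan])] nan [nan nan nan] nan
tool shift [nan nan nan] az nan yaw 149.62 tilt [ 1.e-04  2.e-04 -1.e+00] q7 0.53<stdin>:7: RuntimeWarning: Mean of empty slice.
  ret = ret.dtype.type(ret / rcount)
```

```bash
cat >> h.py <<'E'
def pins(us,z,f,o,name='wrist',rad=11):
    g=snap(name,f).min(2).astype(float); pp=[]
    for u in us:
        w=g[u[1]-rad:u[1]+rad+1,u[0]-rad:u[0]+rad+1]; m=w>.5*(np.median(w)+w.max())
        n,l,s,c=cv2.connectedComponentsWithStats(m.astype(np.uint8)); k=1+s[1:,4].argmax(); pp.append(c[k]+np.array(u)-rad); print('blob',pp[-1].round(1),s[k,4])
    return [ray(name,u,z,o) for u in pp]
E
python3 - <<'E'
from h import *
o=r.get_obs()
p=pins(((321,113),(321,213)),.048,'w3.png',o); d=p[1]-p[0]; m=(p[0]+p[1])/2
a=np.degrees(np.arctan2(d[1],d[0])); print(p,np.linalg.norm(d),m,a)
go([m[0],m[1],.25],a,o)
E
```

```text
blob [319.  117.3] 107
blob [318.3 217.8] 84
[array([0.43711216, 0.26674314, 0.048     ]), array([0.52886584, 0.21283011, 0.048     ])] 0.10642063854336437 [0.482989   0.23978662 0.048     ] -30.437828579207235
tool shift [1.000e-04 3.700e-03 1.548e-01] az 0.05 yaw 149.62 tilt [ 1.e-04  2.e-04 -1.e+00] q7 0.53
```

Emit:
arm_command(plan=[{"claw": 0,"tx": 0,"ty": 0.0037,"tz": 0.01,"ax": 0,"ay": 0,"az": 0},{"claw": 0,"tx": 0,"ty": 0,"tz": 0.015,"ax": 0,"ay": 0,"az": 0},{"claw": 0,"tx": 0,"ty": 0,"tz": 0.015,"ax": 0,"ay": 0,"az": 0},{"claw": 0,"tx": 0,"ty": 0,"tz": 0.015,"ax": 0,"ay": 0,"az": 0},{"claw": 0,"tx": 0,"ty": 0,"tz": 0.015,"ax": 0,"ay": 0,"az": 0},{"claw": 0,"tx": 0,"ty": 0,"tz": 0.015,"ax": 0,"ay": 0,"az": 0},{"claw": 0,"tx": 0,"ty": 0,"tz": 0.015,"ax": 0,"ay": 0,"az": 0},{"claw": 0,"tx": 0,"ty": 0,"tz": 0.01,"ax": 0,"ay": 0,"az": 0},{"claw": 0,"tx": 0,"ty": 0,"tz": 0,"ax": 0,"ay": 0,"az": 0},{"claw": 0,"tx": 0,"ty": 0,"tz": 0,"ax": 0,"ay": 0,"az": 0}])

```text
clock: 3.9
tcp_pos: [0.483, 0.2399, 0.2942]
orientation: [-0.824, -3.031, 0.001]
contact_force: [-0.1, 0.6, 0.6]
grip_width: 0.0856
gripper_force: 0.0
```

```bash
python3 - <<'E'
from h import *
o=r.get_obs()
us=[np.rint(pix('wrist',q,o)).astype(int) for q in ([.4371,.2667,.048],[.5289,.2128,.048])]
p=pins(us,.048,'w4.png',o,rad=17); d=p[1]-p[0]; m=(p[0]+p[1])/2
a=np.degrees(np.arctan2(d[1],d[0])); print(us,p,np.linalg.norm(d),m,a)
for q in r.tip_of('bracket_center','wrist'): print(q['confidence'],toworld('wrist',q['location'],o))
go([m[0],m[1],.206],a,o)
E
```

```text
blob [316.3 134.1] 242
blob [315.7 274.5] 168
[array([316, 134]), array([316, 274])] [array([0.43722299, 0.26677084, 0.048     ]), array([0.52909685, 0.21269188, 0.048     ])] 0.10660834460702302 [0.48315992 0.23973136 0.048     ] -30.481994727799645
0.96 [0.34698716 0.10445109 0.01623736]
0.57 [0.48451755 0.24421847 0.03545225]
tool shift [-0.0003  0.      0.0882] az 0.05 yaw 149.57 tilt [-1.1e-03 -6.0e-04 -1.0e+00] q7 0.57
```

View pics/w4.png

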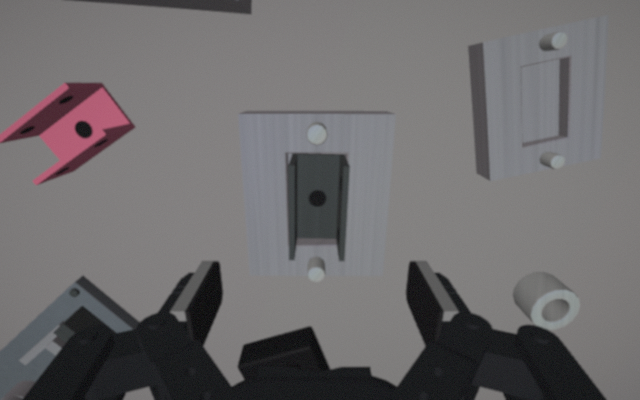

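The pins are at (316,134) and (316,274) and the bracket is centred between the fingers, so the estimate holds. I descend and grip.

Emit:
arm_command(plan=[{"claw": 0,"tx": 0,"ty": 0,"tz": 0.015,"ax": 0,"ay": 0,"az": 0},{"claw": 0,"tx": 0,"ty": 0,"tz": 0.02,"ax": 0,"ay": 0,"az": 0},{"claw": 0,"tx": 0,"ty": 0,"tz": 0.02,"ax": 0,"ay": 0,"az": 0},{"claw": 0,"tx": 0,"ty": 0,"tz": 0.015,"ax": 0,"ay": 0,"az": 0},{"claw": 0,"tx": 0,"ty": 0,"tz": 0.01,"ax": 0,"ay": 0,"az": 0},{"claw": 0,"tx": 0,"ty": 0,"tz": 0.008,"ax": 0,"ay": 0,"az": 0},{"claw": 0.2,"tx": 0,"ty": 0,"tz": 0,"ax": 0,"ay": 0,"az": 0},{"claw": 0.4,"tx": 0,"ty": 0,"tz": 0,"ax": 0,"ay": 0,"az": 0},{"claw": 0.5,"tx": 0,"ty": 0,"tz": 0,"ax": 0,"ay": 0,"az": 0},{"claw": 0.6,"tx": 0,"ty": 0,"tz": 0,"ax": 0,"ay": 0,"az": 0}], squeeze=30)

```text
clock: 4.83
tcp_pos: [0.4837, 0.24, 0.2078]
orientation: [0.826, 3.03, 0.003]
contact_force: [-4.9, -4.2, 22.1]
grip_width: 0.0398
gripper_force: 30.9
```

Emit:
arm_command(plan=[{"claw": 0.7,"tx": 0,"ty": 0,"tz": 0,"ax": 0,"ay": 0,"az": 0},{"claw": 0.7,"tx": 0,"ty": 0,"tz": 0,"ax": 0,"ay": 0,"az": 0},{"claw": 0.7,"tx": 0,"ty": 0,"tz": 0,"ax": 0,"ay": 0,"az": 0},{"claw": 0.7,"tx": 0,"ty": 0,"tz": 0,"ax": 0,"ay": 0,"az": 0},{"claw": 0.7,"tx": 0,"ty": 0,"tz": 0,"ax": 0,"ay": 0,"az": 0},{"claw": 0.7,"tx": 0,"ty": 0,"tz": 0,"ax": 0,"ay": 0,"az": 0},{"claw": 0.7,"tx": 0,"ty": 0,"tz": 0,"ax": 0,"ay": 0,"az": 0},{"claw": 0.7,"tx": 0,"ty": 0,"tz": 0,"ax": 0,"ay": 0,"az": 0},{"claw": 0.7,"tx": 0,"ty": 0,"tz": 0,"ax": 0,"ay": 0,"az": 0},{"claw": 0.7,"tx": 0,"ty": 0,"tz": 0,"ax": 0,"ay": 0,"az": 0}])

```text
clock: 5.67
tcp_pos: [0.4838, 0.24, 0.2078]
orientation: [0.826, 3.029, 0.003]
contact_force: [-0.8, 0.5, 7.2]
grip_width: 0.0396
gripper_force: 31.7
```

Emit:
arm_command(plan=[{"claw": 0.7,"tx": 0,"ty": 0,"tz": -0.005,"ax": 0,"ay": 0,"az": 0},{"claw": 0.7,"tx": 0,"ty": 0,"tz": -0.01,"ax": 0,"ay": 0,"az": 0},{"claw": 0.7,"tx": 0,"ty": 0,"tz": -0.015,"ax": 0,"ay": 0,"az": 0},{"claw": 0.7,"tx": 0,"ty": 0,"tz": -0.015,"ax": 0,"ay": 0,"az": 0},{"claw": 0.7,"tx": 0,"ty": 0,"tz": -0.015,"ax": 0,"ay": 0,"az": 0},{"claw": 0.7,"tx": 0,"ty": 0,"tz": -0.015,"ax": 0,"ay": 0,"az": 0},{"claw": 0.7,"tx": 0,"ty": 0,"tz": -0.015,"ax": 0,"ay": 0,"az": 0},{"claw": 0.7,"tx": 0,"ty": 0,"tz": -0.015,"ax": 0,"ay": 0,"az": 0},{"claw": 0.7,"tx": 0,"ty": 0,"tz": -0.01,"ax": 0,"ay": 0,"az": 0},{"claw": 0.7,"tx": 0,"ty": 0,"tz": 0,"ax": 0,"ay": 0,"az": 0}], squeeze=45)

```text
clock: 6.5
tcp_pos: [0.4836, 0.2397, 0.3241]
orientation: [0.826, 3.029, 0.004]
contact_force: [-1.1, 0.5, -2.2]
grip_width: 0.0391
gripper_force: 47.3
```

```bash
python3 - <<'E'
from h import *
print(r.get_obs()['contact_force'],r.get_obs()['grip_width'])
acc={}
for n in('top','side'):
    snap(n,n+'5.png')
    for t in('nest','cam_pivot','index_stud','post_center','bracket_center'):
        for d in r.tip_of(t,n): P=toworld(n,d['location']); print(n,t,round(d['confidence'],2),P.round(4),pix(n,P).round(1))
# overlay crop of top for fixture: stud, pivot
im=cv2.imread('pics/top0.png'); 
b=cv2.resize(im[135:224,350:460],(780,631),interpolation=cv2.INTER_CUBIC)[:600]
cv2.imwrite('pics/fix.png',b)
E
```

```text
[-1.05535512  0.51468767 -2.23187231] 0.03908288844337391
top nest 0.75 [ 0.5028 -0.0584  0.0147] [383.8 195. ]
top cam_pivot 0.81 [ 0.5158 -0.1313  0.039 ] [411.1 189.5]
top index_stud 0.63 [ 0.6406 -0.1091  0.0258] [401.6 147.5]
top index_stud 0.37 [ 0.5029 -0.0585  0.0116] [383.7 195.2]
top index_stud 0.32 [ 0.491  -0.2247  0.0643] [447.7 197.4]
top post_center 0.39 [ 0.4917 -0.223   0.0666] [447.3 197. ]
top bracket_center 0.56 [0.3462 0.1081 0.0219] [324.6 249.6]
side nest 0.86 [ 0.5047 -0.0567  0.0098] [322.6 181.9]
side cam_pivot 0.73 [ 0.521  -0.1295  0.0371] [322.3 160.5]
side index_stud 0.79 [ 0.6427 -0.1098  0.0316] [283.2 160.6]
side post_center 0.65 [ 0.4929 -0.2265  0.0666] [337.  137.3]
side bracket_center 0.82 [0.4858 0.2405 0.1465] [306.4 211. ]
side bracket_center 0.67 [0.347  0.1108 0.0218] [366.8 222.4]
```

View pics/fix.png

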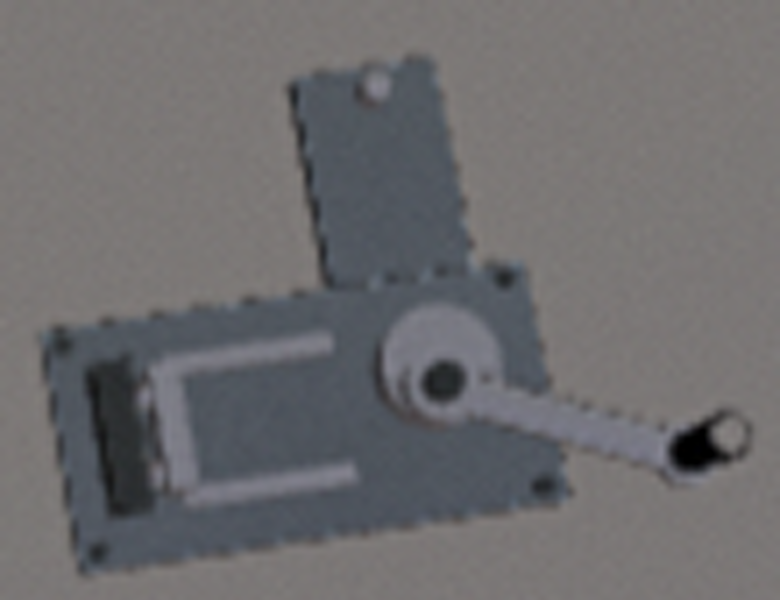

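The fixture in this crop (scale 7.09): stud at (376,85), pivot centre at (443,382), rails at (250,350) and (270,485), stop pad at (175,425) and post top at (728,437). I fit the nest pose to all the detections.

```bash
python3 - <<'E'
from h import *
from scipy.optimize import least_squares
s=2.0
loc={'nest':(0,0),'piv':(.0695,0),'stud':(.0695,.127),'post':(.0695+.1*np.cos(np.pi/2-2),.1*np.sin(np.pi/2-2))}
D=[('nest',.501,-.061),('nest',.508,-.06),('nest',.5028,-.0584),('nest',.5047,-.0567),('piv',.519,-.13),('piv',.5158,-.1313),('piv',.521,-.1295),('stud',.644,-.113),('stud',.6406,-.1091),('stud',.6427,-.1098),('post',.492,-.226),('post',.49,-.227),('post',.4917,-.223),('post',.4929,-.2265)]
c=lambda u,z:ray('top',(350+u[0]/7.09,135+u[1]/7.09),z)[:2]
for k,u,z in(('stud',(376,85),.030),('post',(728,437),.092)):
    q=c(u,z); D.append((k,*q)); print(k,q)
def f(p):
    a=p[2]; M=np.array([[np.cos(a),-np.sin(a)],[np.sin(a),np.cos(a)]])
    return np.concatenate([p[:2]+M@loc[k]-[x,y] for k,x,y in D])
S=least_squares(f,[.503,-.06,-1.4],loss='soft_l1',f_scale=.003); p=S.x; print(p,np.degrees(p[2]),(f(p).reshape(-1,2)*1e3).round(1).tolist())
a=p[2]; t=p[:2]+.009*np.array([np.cos(a),np.sin(a)]); print(t)
go([*t,.32],np.degrees(a))
E
```

```text
stud [ 0.64103141 -0.11257911]
post [ 0.48906171 -0.229407  ]
[ 0.50597339 -0.06123526 -1.41055475] -80.81883381955748 [[5.0, -0.2], [-2.0, -1.2], [3.2, -2.8], [1.3, -4.5], [-1.9, 0.2], [1.3, 1.5], [-3.9, -0.3], [-1.6, 3.4], [1.8, -0.5], [-0.3, 0.2], [-1.5, -0.2], [0.5, 0.8], [-1.2, -3.2], [-2.4, 0.3], [1.4, 3.0], [1.4, 3.2]]
[ 0.5074094  -0.07011996]
tool shift [-0.1781 -0.2545  0.0015] az 50.31 yaw 149.5 tilt [-3.e-04 -2.e-04 -1.e+00] q7 0.56
```

Emit:
arm_command(plan=[{"claw": 0.7,"tx": -0.01,"ty": -0.015,"tz": 0,"ax": 0,"ay": 0,"az": 0},{"claw": 0.7,"tx": -0.014,"ty": -0.02,"tz": 0,"ax": 0,"ay": 0,"az": 0},{"claw": 0.7,"tx": -0.014,"ty": -0.02,"tz": 0,"ax": 0,"ay": 0,"az": 0},{"claw": 0.7,"tx": -0.014,"ty": -0.02,"tz": 0,"ax": 0,"ay": 0,"az": 0},{"claw": 0.7,"tx": -0.014,"ty": -0.02,"tz": 0,"ax": 0,"ay": 0,"az": 0},{"claw": 0.7,"tx": -0.014,"ty": -0.02,"tz": 0,"ax": 0,"ay": 0,"az": 0},{"claw": 0.7,"tx": -0.014,"ty": -0.02,"tz": 0,"ax": 0,"ay": 0,"az": 0},{"claw": 0.7,"tx": -0.014,"ty": -0.02,"tz": 0,"ax": 0,"ay": 0,"az": 0},{"claw": 0.7,"tx": -0.014,"ty": -0.02,"tz": 0,"ax": 0,"ay": 0,"az": 0},{"claw": 0.7,"tx": -0.014,"ty": -0.02,"tz": 0,"ax": 0,"ay": 0,"az": 0}])

```text
clock: 7.93
tcp_pos: [0.5013, 0.0014, 0.3218]
orientation: [0.826, 3.031, 0.0]
contact_force: [-0.2, -0.4, -2.2]
grip_width: 0.0396
gripper_force: 47.2
```

Emit:
arm_command(plan=[{"claw": 0.7,"tx": -0.014,"ty": -0.02,"tz": 0,"ax": 0,"ay": 0,"az": 0},{"claw": 0.7,"tx": -0.014,"ty": -0.02,"tz": 0,"ax": 0,"ay": 0,"az": 0},{"claw": 0.7,"tx": -0.014,"ty": -0.0195,"tz": 0,"ax": 0,"ay": 0,"az": 3.3},{"claw": 0.7,"tx": 0,"ty": 0,"tz": 0,"ax": 0,"ay": 0,"az": 7},{"claw": 0.7,"tx": 0,"ty": 0,"tz": 0,"ax": 0,"ay": 0,"az": 7},{"claw": 0.7,"tx": 0,"ty": 0,"tz": 0,"ax": 0,"ay": 0,"az": 7},{"claw": 0.7,"tx": 0,"ty": 0,"tz": 0,"ax": 0,"ay": 0,"az": 7},{"claw": 0.7,"tx": 0,"ty": 0,"tz": 0,"ax": 0,"ay": 0,"az": 7},{"claw": 0.7,"tx": 0,"ty": 0,"tz": 0,"ax": 0,"ay": 0,"az": 7},{"claw": 0.7,"tx": 0,"ty": 0,"tz": 0,"ax": 0,"ay": 0,"az": 5}])

```text
clock: 8.77
tcp_pos: [0.5074, -0.0699, 0.3217]
orientation: [2.043, 2.386, 0.0]
contact_force: [-0.7, 0.7, -1.7]
grip_width: 0.0387
gripper_force: 47.2
```

```bash
python3 - <<'E'
from h import *
o=r.get_obs(); im=snap('wrist','w6.png').copy()
a=-1.41055; c=np.array([.50597,-.06124]); M=np.array([[np.cos(a),-np.sin(a)],[np.sin(a),np.cos(a)]])
W=lambda x,y,z:tuple(np.rint(pix('wrist',np.r_[c+M@[x,y],z],o)*8).astype(int))
im=np.ascontiguousarray(im[:,:,::-1])
def poly(*P,col=(0,0,255)):
    for u,v in zip(P,P[1:]): cv2.line(im,W(*u),W(*v),col,1,cv2.LINE_AA,3)
poly((-.031,-.025,.038),(-.031,.025,.038),(-.043,.025,.038),(-.043,-.025,.038),(-.031,-.025,.038))
poly((-.03,.023,.018),(.03,.023,.018)); poly((-.03,-.023,.018),(.03,-.023,.018))
cv2.circle(im,W(.0695,.127,.03),40,(0,255,0),1,cv2.LINE_AA,3)
cv2.imwrite('pics/w6o.png',cv2.resize(im,(800,500),interpolation=cv2.INTER_CUBIC))
for t in('nest','index_stud','stop_pad','bracket_center','cam_pivot'):
    for d in r.tip_of(t,'wrist'): P=toworld('wrist',d['location'],o);print(t,round(d['confidence'],2),P.round(4),'in nest',(M.T@(P[:2]-c)).round(4))
go([.5074,-.0701,.32],-80.82,o);print(o['contact_force'],o['clock'])
E
```

```text
nest 0.67 [ 0.5058 -0.0624  0.0134] in nest [ 0.0011 -0.0004]
index_stud 0.93 [ 0.6452 -0.1104  0.03  ] in nest [0.0708 0.1296]
stop_pad 0.61 [ 0.4916 -0.2267  0.039 ] in nest [ 0.161  -0.0406]
bracket_center 0.73 [ 0.5079 -0.0672  0.1487] in nest [0.0062 0.001 ]
tool shift [-0.0002  0.      0.0017] az -0.32 yaw 98.86 tilt [ 0.  0. -1.] q7 0.4
[-0.73773493  0.67529104 -1.70900885] 8.7667
```

View pics/w6o.png

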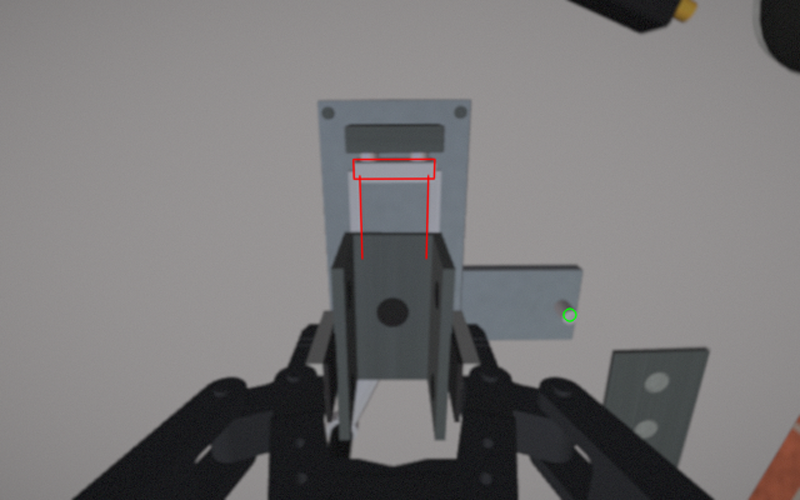

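The overlay on the wrist picture fits. The projected rails lie on the inner edges of the white U, centred at column 394. The pad face is at row 180, and the stud projects within about 3 px of (566,312). I descend to hover and look closer.

Emit:
arm_command(plan=[{"claw": 0.7,"tx": 0,"ty": 0,"tz": 0.008,"ax": 0,"ay": 0,"az": -0.3},{"claw": 0.7,"tx": 0,"ty": 0,"tz": 0.012,"ax": 0,"ay": 0,"az": 0},{"claw": 0.7,"tx": 0,"ty": 0,"tz": 0.012,"ax": 0,"ay": 0,"az": 0},{"claw": 0.7,"tx": 0,"ty": 0,"tz": 0.012,"ax": 0,"ay": 0,"az": 0},{"claw": 0.7,"tx": 0,"ty": 0,"tz": 0.012,"ax": 0,"ay": 0,"az": 0},{"claw": 0.7,"tx": 0,"ty": 0,"tz": 0.012,"ax": 0,"ay": 0,"az": 0},{"claw": 0.7,"tx": 0,"ty": 0,"tz": 0.01,"ax": 0,"ay": 0,"az": 0},{"claw": 0.7,"tx": 0,"ty": 0,"tz": 0.004,"ax": 0,"ay": 0,"az": 0},{"claw": 0.7,"tx": 0,"ty": 0,"tz": 0,"ax": 0,"ay": 0,"az": 0},{"claw": 0.7,"tx": 0,"ty": 0,"tz": 0,"ax": 0,"ay": 0,"az": 0}])

```text
clock: 9.9
tcp_pos: [0.5074, -0.0702, 0.2397]
orientation: [-2.03, -2.398, 0.0]
contact_force: [-0.1, 0.7, -2.0]
grip_width: 0.0388
gripper_force: 47.3
```

```bash
python3 - <<'E'
from h import *
o=r.get_obs(); im=snap('wrist','w7.png').copy()
a=-1.41055; c=np.array([.50597,-.06124]); M=np.array([[np.cos(a),-np.sin(a)],[np.sin(a),np.cos(a)]])
x0,y0,k=220,60,4
im=cv2.resize(np.ascontiguousarray(im[y0:y0+150,x0:x0+190,::-1]),None,fx=k,fy=k,interpolation=cv2.INTER_CUBIC)
W=lambda x,y,z:tuple(np.rint((pix('wrist',np.r_[c+M@[x,y],z],o)-[x0,y0])*k).astype(int))
def poly(*P,col=(0,0,255)):
    for u,v in zip(P,P[1:]): cv2.line(im,W(*u),W(*v),col,1,cv2.LINE_AA)
poly((-.031,-.025,.038),(-.031,.025,.038),(-.043,.025,.038),(-.043,-.025,.038),(-.031,-.025,.038))
poly((-.03,.023,.018),(.03,.023,.018)); poly((-.03,-.023,.018),(.03,-.023,.018))
zb=o['tcp_pos'][2]-.2078+.016; G=(0,255,0); X=.009-.035
poly((X,-.02,zb+.04),(X,-.02,zb),(X,.02,zb),(X,.02,zb+.04),col=G)
poly((X,-.016,zb+.04),(X,-.016,zb+.004),(X,.016,zb+.004),(X,.016,zb+.04),col=G)
cv2.imwrite('pics/w7o.png',im); print(zb,o['tcp_pos'],o['clock'])
go([.5074,-.0701,.204],-80.82,o)
E
```

```text
0.04787757387231838 [ 0.50742293 -0.07015672  0.23967757] 9.9
tool shift [ 0.0001 -0.      0.0357] az 0.33 yaw 99.51 tilt [-1.e-04 -1.e-04 -1.e+00] q7 0.5
```

View pics/w7o.png

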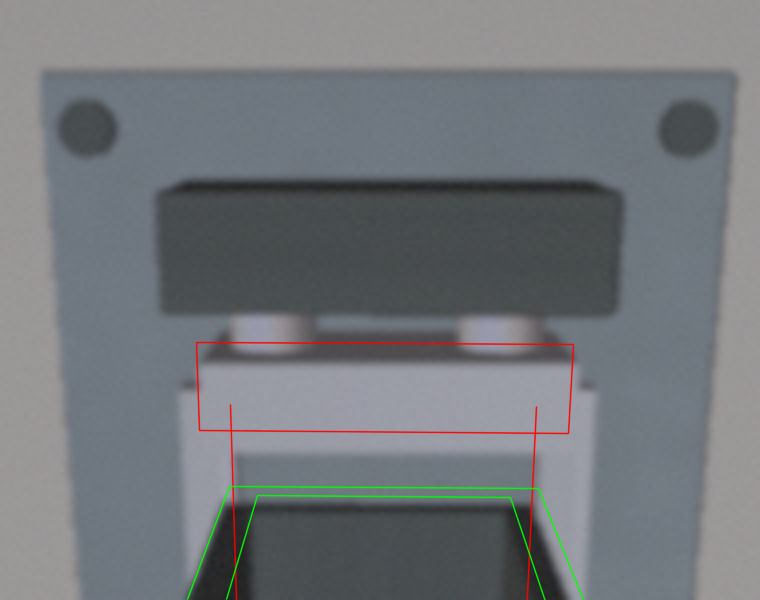

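The bracket hangs centred over the rails: bracket edges at 225 and 545 px, rail inner edges at 235 and 537, pad centre at 386. Both the pad and the bracket sit about 2 to 2.5 mm further +x than projected, so the relative x stays near +9 mm. I lower it.

Emit:
arm_command(plan=[{"claw": 0.7,"tx": 0,"ty": 0,"tz": 0.006,"ax": 0,"ay": 0,"az": 0.3},{"claw": 0.7,"tx": 0,"ty": 0,"tz": 0.007,"ax": 0,"ay": 0,"az": 0},{"claw": 0.7,"tx": 0,"ty": 0,"tz": 0.006,"ax": 0,"ay": 0,"az": 0},{"claw": 0.7,"tx": 0,"ty": 0,"tz": 0.005,"ax": 0,"ay": 0,"az": 0},{"claw": 0.7,"tx": 0,"ty": 0,"tz": 0.004,"ax": 0,"ay": 0,"az": 0},{"claw": 0.7,"tx": 0,"ty": 0,"tz": 0.003,"ax": 0,"ay": 0,"az": 0},{"claw": 0.7,"tx": 0,"ty": 0,"tz": 0.002,"ax": 0,"ay": 0,"az": 0},{"claw": 0.7,"tx": 0,"ty": 0,"tz": 0.001,"ax": 0,"ay": 0,"az": 0},{"claw": 0.7,"tx": 0,"ty": 0,"tz": 0,"ax": 0,"ay": 0,"az": 0},{"claw": 0.7,"tx": 0,"ty": 0,"tz": 0,"ax": 0,"ay": 0,"az": 0}])

```text
clock: 10.78
tcp_pos: [0.5074, -0.0701, 0.2058]
orientation: [2.036, 2.392, 0.0]
contact_force: [-0.3, -0.8, -2.1]
grip_width: 0.0391
gripper_force: 47.3
```

Emit:
arm_command(plan=[{"claw": 0.7,"tx": 0,"ty": 0,"tz": 0.001,"ax": 0,"ay": 0,"az": 0},{"claw": 0.7,"tx": 0,"ty": 0,"tz": 0.001,"ax": 0,"ay": 0,"az": 0},{"claw": 0.7,"tx": 0,"ty": 0,"tz": 0,"ax": 0,"ay": 0,"az": 0},{"claw": 0.7,"tx": 0,"ty": 0,"tz": 0,"ax": 0,"ay": 0,"az": 0},{"claw": 0.7,"tx": 0,"ty": 0,"tz": 0,"ax": 0,"ay": 0,"az": 0},{"claw": 0.7,"tx": 0,"ty": 0,"tz": 0,"ax": 0,"ay": 0,"az": 0},{"claw": 0.7,"tx": 0,"ty": 0,"tz": 0,"ax": 0,"ay": 0,"az": 0},{"claw": 0.7,"tx": 0,"ty": 0,"tz": 0,"ax": 0,"ay": 0,"az": 0},{"claw": 0.7,"tx": 0,"ty": 0,"tz": 0,"ax": 0,"ay": 0,"az": 0},{"claw": 0.7,"tx": 0,"ty": 0,"tz": 0,"ax": 0,"ay": 0,"az": 0}])

```text
clock: 11.62
tcp_pos: [0.5075, -0.07, 0.204]
orientation: [2.036, 2.392, 0.001]
contact_force: [-0.5, 0.7, 5.3]
grip_width: 0.0388
gripper_force: 48.3
```

Emit:
arm_command(plan=[{"claw": 0.4,"tx": 0,"ty": 0,"tz": 0,"ax": 0,"ay": 0,"az": 0},{"claw": 0.3,"tx": 0,"ty": 0,"tz": 0,"ax": 0,"ay": 0,"az": 0},{"claw": 0.2,"tx": 0,"ty": 0,"tz": 0,"ax": 0,"ay": 0,"az": 0},{"claw": 0.1,"tx": 0,"ty": 0,"tz": 0,"ax": 0,"ay": 0,"az": 0},{"claw": 0.1,"tx": 0,"ty": 0,"tz": 0,"ax": 0,"ay": 0,"az": 0},{"claw": 0.1,"tx": 0,"ty": 0,"tz": 0,"ax": 0,"ay": 0,"az": 0},{"claw": 0.1,"tx": 0,"ty": 0,"tz": -0.005,"ax": 0,"ay": 0,"az": 0},{"claw": 0.1,"tx": 0,"ty": 0,"tz": -0.015,"ax": 0,"ay": 0,"az": 0},{"claw": 0.1,"tx": 0,"ty": 0,"tz": -0.02,"ax": 0,"ay": 0,"az": 0},{"claw": 0.1,"tx": 0,"ty": 0,"tz": -0.02,"ax": 0,"ay": 0,"az": 0}], squeeze=30)

```text
clock: 12.45
tcp_pos: [0.5071, -0.0701, 0.2643]
orientation: [-2.036, -2.392, 0.002]
contact_force: [-0.4, -0.8, 0.1]
grip_width: 0.0769
gripper_force: 0.0
```

Emit:
arm_command(plan=[{"claw": 0.1,"tx": 0,"ty": 0,"tz": -0.02,"ax": 0,"ay": 0,"az": 0},{"claw": 0.1,"tx": 0,"ty": 0,"tz": -0.02,"ax": 0,"ay": 0,"az": 0},{"claw": 0.1,"tx": 0,"ty": 0,"tz": -0.02,"ax": 0,"ay": 0,"az": 0},{"claw": 0.1,"tx": 0,"ty": 0,"tz": -0.015,"ax": 0,"ay": 0,"az": 0},{"claw": 0.1,"tx": 0.02,"ty": 0,"tz": 0,"ax": 0,"ay": 0,"az": 0},{"claw": 0.1,"tx": 0.02,"ty": 0,"tz": 0,"ax": 0,"ay": 0,"az": 0},{"claw": 0.1,"tx": 0.02,"ty": 0,"tz": 0,"ax": 0,"ay": 0,"az": 0},{"claw": 0.1,"tx": 0.01,"ty": 0,"tz": 0,"ax": 0,"ay": 0,"az": 0},{"claw": 0.1,"tx": 0,"ty": 0,"tz": 0,"ax": 0,"ay": 0,"az": 0},{"claw": 0.1,"tx": 0,"ty": 0,"tz": 0,"ax": 0,"ay": 0,"az": 0}])

```text
clock: 13.28
tcp_pos: [0.4961, -0.0011, 0.3388]
orientation: [2.035, 2.393, -0.0]
contact_force: [0.4, -0.1, -0.1]
grip_width: 0.0767
gripper_force: 0.0
```

```bash
python3 - <<'E'
from h import *
a=-1.41055; c=np.array([.50597,-.06124]); M=np.array([[np.cos(a),-np.sin(a)],[np.sin(a),np.cos(a)]])
for n in('wrist','top','side'):
    o=r.get_obs(); snap(n,n+'8.png')
    for t in('nest','bracket_center','cam_pivot','post_center','index_stud'):
        for d in r.tip_of(t,n): P=toworld(n,d['location'],o);print(n,t,round(d['confidence'],2),P.round(4),'in nest',(M.T@(P[:2]-c)).round(4),pix(n,P,o).round())
print(o['clock'],o['tcp_pos'])
E
```

```text
wrist bracket_center 0.77 [0.3431 0.1041 0.0167] in nest [-0.1892 -0.1344] [150.  26.]
wrist bracket_center 0.73 [ 0.5078 -0.069   0.0349] in nest [0.008  0.0006] [315. 254.]
wrist cam_pivot 0.86 [ 0.5153 -0.1333  0.0378] in nest [ 0.0726 -0.0023] [312. 312.]
wrist index_stud 0.5 [ 0.5061 -0.072   0.0339] in nest [ 0.0107 -0.0016] [313. 256.]
top bracket_center 0.74 [0.3454 0.1035 0.02  ] in nest [-0.1882 -0.1322] [326. 250.]
top cam_pivot 0.28 [0.4815 0.2417 0.0144] in nest [-0.303   0.0242] [278. 201.]
top cam_pivot 0.16 [ 0.7557 -0.221   0.0017] in nest [0.1976 0.2211] [437. 113.]
top post_center 0.47 [ 0.4931 -0.2273  0.0641] in nest [ 0.1619 -0.0392] [449. 197.]
side nest 0.9 [ 0.5064 -0.06    0.0091] in nest [-0.0012  0.0006] [322. 181.]
side nest 0.3 [ 0.5206 -0.1278  0.036 ] in nest [0.0681 0.0038] [322. 161.]
side bracket_center 0.78 [0.3456 0.1078 0.0221] in nest [-0.1925 -0.1314] [368. 222.]
side bracket_center 0.51 [ 0.5105 -0.0694  0.0278] in nest [0.0088 0.0032] [322. 174.]
side cam_pivot 0.84 [ 0.5177 -0.1278  0.0374] in nest [0.0676 0.001 ] [323. 161.]
side post_center 0.55 [ 0.4916 -0.2294  0.0671] in nest [ 0.1637 -0.041 ] [338. 137.]
side post_center 0.53 [ 0.5062 -0.0615  0.0087] in nest [0.0003 0.0002] [322. 181.]
side index_stud 0.81 [ 0.6438 -0.1098  0.0319] in nest [0.0699 0.1283] [283. 160.]
side index_stud 0.18 [ 0.4963 -0.2306  0.0459] in nest [ 0.1657 -0.0366] [336. 142.]
13.8833 [ 0.49615994 -0.00102614  0.33865688]
```

View pics/wrist8.png

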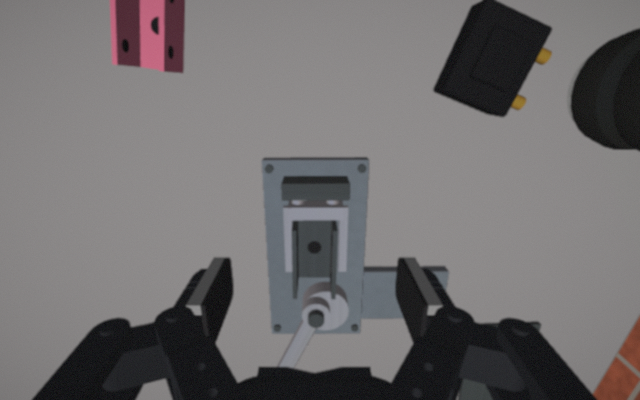

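The picture shows the bracket seated between the rails at (315,250), with the pad at (315,213) and the cam with pivot at (315,315). Its centre is near nest x = 8 mm, y = 1 mm. Next is the post, held with the closing line at 45° so one orientation serves the whole swing.

```bash
cat >> h.py <<'E'
A=-1.41055; C=np.array([.50597,-.06124]); MN=np.array([[np.cos(A),-np.sin(A)],[np.sin(A),np.cos(A)]])
PIV=C+MN@[.0705,.0]
def post(q,rad=.1): return PIV+rad*MN@[np.cos(q+np.pi/2-2),np.sin(q+np.pi/2-2)]
E
python3 - <<'E'
from h import *
print(PIV,[post(q).round(3) for q in(0,1,2)]); go([*post(0),.3387],np.degrees(A)+45)
E
```

```text
[ 0.51721908 -0.13083675] [array([ 0.491, -0.227]), array([ 0.584, -0.205]), array([ 0.616, -0.115])]
tool shift [-0.2226 -0.0416 -0.    ] az -44.98 yaw 99.2 tilt [-0.  0. -1.] q7 0.23
```

Emit:
arm_command(plan=[{"claw": 0.1,"tx": -0.022,"ty": -0.0042,"tz": 0,"ax": 0,"ay": 0,"az": 0},{"claw": 0.1,"tx": -0.022,"ty": -0.0042,"tz": 0,"ax": 0,"ay": 0,"az": 0},{"claw": 0.1,"tx": -0.022,"ty": -0.0042,"tz": 0,"ax": 0,"ay": 0,"az": 0},{"claw": 0.1,"tx": -0.022,"ty": -0.0042,"tz": 0,"ax": 0,"ay": 0,"az": 0},{"claw": 0.1,"tx": -0.022,"ty": -0.0042,"tz": 0,"ax": 0,"ay": 0,"az": 0},{"claw": 0.1,"tx": -0.022,"ty": -0.0042,"tz": 0,"ax": 0,"ay": 0,"az": 0},{"claw": 0.1,"tx": -0.022,"ty": -0.0042,"tz": 0,"ax": 0,"ay": 0,"az": 0},{"claw": 0.1,"tx": -0.022,"ty": -0.0042,"tz": 0,"ax": 0,"ay": 0,"az": 0},{"claw": 0.1,"tx": -0.022,"ty": -0.0042,"tz": 0,"ax": 0,"ay": 0,"az": 0},{"claw": 0.1,"tx": -0.0246,"ty": -0.0038,"tz": 0,"ax": 0,"ay": 0,"az": 0}])

```text
clock: 15.02
tcp_pos: [0.4905, -0.2279, 0.3386]
orientation: [-2.035, -2.393, -0.0]
contact_force: [-0.2, -0.7, 0.4]
grip_width: 0.0769
gripper_force: 0.0
```

Emit:
arm_command(plan=[{"claw": 0.1,"tx": 0,"ty": 0,"tz": 0,"ax": 0,"ay": 0,"az": -5},{"claw": 0.1,"tx": 0,"ty": 0,"tz": 0,"ax": 0,"ay": 0,"az": -5},{"claw": 0.1,"tx": 0,"ty": 0,"tz": 0,"ax": 0,"ay": 0,"az": -5},{"claw": 0.1,"tx": 0,"ty": 0,"tz": 0,"ax": 0,"ay": 0,"az": -5},{"claw": 0.1,"tx": 0,"ty": 0,"tz": 0,"ax": 0,"ay": 0,"az": -5},{"claw": 0.1,"tx": 0,"ty": 0,"tz": 0,"ax": 0,"ay": 0,"az": -5},{"claw": 0.1,"tx": 0,"ty": 0,"tz": 0,"ax": 0,"ay": 0,"az": -5},{"claw": 0.1,"tx": 0,"ty": 0,"tz": 0,"ax": 0,"ay": 0,"az": -5},{"claw": 0.1,"tx": 0,"ty": 0,"tz": 0,"ax": 0,"ay": 0,"az": -5},{"claw": 0.1,"tx": 0,"ty": 0,"tz": 0,"ax": 0,"ay": 0,"az": 0}])

```text
clock: 15.85
tcp_pos: [0.4906, -0.2274, 0.3387]
orientation: [0.961, 2.991, 0.0]
contact_force: [0.3, 0.4, 0.7]
grip_width: 0.0767
gripper_force: 0.0
```

```bash
python3 - <<'E'
from h import *
o=r.get_obs(); snap('wrist','w9.png')
for t in('post_center','cam_pivot','grip_post'):
    for d in r.tip_of(t,'wrist'): P=toworld('wrist',d['location'],o);print(t,round(d['confidence'],2),P.round(4),pix('wrist',P,o).round())
go([*post(0),.225],np.degrees(A)+45,o)
E
```

```text
post_center 0.69 [ 0.4868 -0.231   0.0676] [309. 196.]
cam_pivot 0.64 [ 0.5142 -0.1328  0.0421] [425. 146.]
cam_pivot 0.57 [ 0.5068 -0.0719  0.0116] [471.  93.]
tool shift [0.000e+00 1.000e-04 1.137e-01] az 0.19 yaw 144.37 tilt [ 1.e-04  2.e-04 -1.e+00] q7 1.43
```

View pics/w9.png

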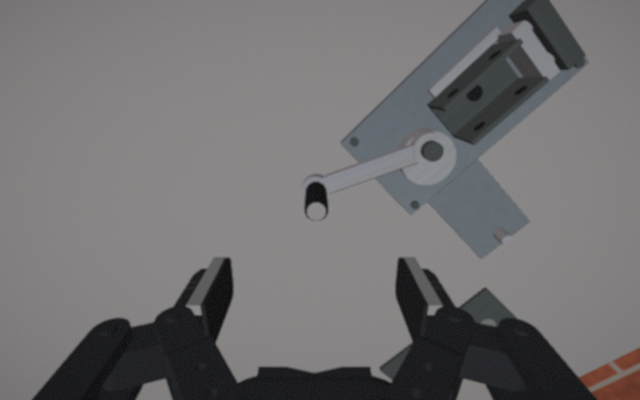

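The post top is at (317,210) and its foot at (315,182), with the pivot screw at (431,151).

```bash
python3 - <<'E'
from h import *
o=r.get_obs()
p=ray('wrist',(317,210.5),.092,o); v=ray('wrist',(431,151),.045,o); print(p,v,np.linalg.norm((p-v)[:2]),post(0),PIV)
go([*p[:2],.225],np.degrees(A)+45,o)
E
```

```text
[ 0.49241558 -0.22742423  0.092     ] [ 0.51990121 -0.13167908  0.045     ] 0.09961221625111853 [ 0.49064644 -0.2272416 ] [ 0.51721908 -0.13083675]
tool shift [-0.0015  0.0009  0.1137] az -0.11 yaw 144.07 tilt [-1.e-04  0.e+00 -1.e+00] q7 1.43
```

Emit:
arm_command(plan=[{"claw": 0.1,"tx": -0.001,"ty": 0.0005,"tz": 0.015,"ax": 0,"ay": 0,"az": 0},{"claw": 0.1,"tx": 0,"ty": 0,"tz": 0.02,"ax": 0,"ay": 0,"az": 0},{"claw": 0.1,"tx": 0,"ty": 0,"tz": 0.02,"ax": 0,"ay": 0,"az": 0},{"claw": 0.1,"tx": 0,"ty": 0,"tz": 0.02,"ax": 0,"ay": 0,"az": 0},{"claw": 0.1,"tx": 0,"ty": 0,"tz": 0.02,"ax": 0,"ay": 0,"az": 0},{"claw": 0.1,"tx": 0,"ty": 0,"tz": 0.012,"ax": 0,"ay": 0,"az": 0},{"claw": 0.1,"tx": 0,"ty": 0,"tz": 0.005,"ax": 0,"ay": 0,"az": 0},{"claw": 0.3,"tx": 0,"ty": 0,"tz": 0,"ax": 0,"ay": 0,"az": 0},{"claw": 0.5,"tx": 0,"ty": 0,"tz": 0,"ax": 0,"ay": 0,"az": 0},{"claw": 0.7,"tx": 0,"ty": 0,"tz": 0,"ax": 0,"ay": 0,"az": 0}], squeeze=30)

```text
clock: 16.88
tcp_pos: [0.4923, -0.2277, 0.2277]
orientation: [0.966, 2.988, 0.0]
contact_force: [0.4, 0.8, 0.3]
grip_width: 0.0418
gripper_force: 0.0
```

Emit:
arm_command(plan=[{"claw": 0.8,"tx": 0,"ty": 0,"tz": 0,"ax": 0,"ay": 0,"az": 0},{"claw": 0.9,"tx": 0,"ty": 0,"tz": 0,"ax": 0,"ay": 0,"az": 0},{"claw": 1,"tx": 0,"ty": 0,"tz": 0,"ax": 0,"ay": 0,"az": 0},{"claw": 1,"tx": 0,"ty": 0,"tz": 0,"ax": 0,"ay": 0,"az": 0},{"claw": 1,"tx": 0,"ty": 0,"tz": 0,"ax": 0,"ay": 0,"az": 0},{"claw": 1,"tx": 0,"ty": 0,"tz": 0,"ax": 0,"ay": 0,"az": 0},{"claw": 1,"tx": 0,"ty": 0,"tz": 0,"ax": 0,"ay": 0,"az": 0},{"claw": 1,"tx": 0,"ty": 0,"tz": 0,"ax": 0,"ay": 0,"az": 0},{"claw": 1,"tx": 0,"ty": 0,"tz": 0,"ax": 0,"ay": 0,"az": 0},{"claw": 1,"tx": 0,"ty": 0,"tz": 0,"ax": 0,"ay": 0,"az": 0}])

```text
clock: 17.72
tcp_pos: [0.4925, -0.2273, 0.2277]
orientation: [0.964, 2.988, 0.001]
contact_force: [-0.3, 1.4, 6.5]
grip_width: 0.0174
gripper_force: 29.5
```

```bash
cat > arc.py <<'E'
from h import *
import sys
# tool-frame steps along the arc q0->q1 in n rows, plus correction to arc at start
q0,q1,n=map(float,sys.argv[1:4]); n=int(n)
o=r.get_obs(); T=R.from_rotvec(o['orientation']).as_matrix(); d=o['tcp_pos'][:2]-PIV
al=np.arctan2(*(MN.T@d)[::-1]); q=al-np.pi/2+2; F=T.T@o['contact_force']
rd=np.r_[d/np.linalg.norm(d),0]; tg=np.array([-rd[1],rd[0],0])
print('TCP implies q',q.round(3),'radius',np.linalg.norm(d).round(4),'z',o['tcp_pos'][2].round(4),'F radial/tangential/z',(o['contact_force']@rd).round(1),(o['contact_force']@tg).round(1),o['contact_force'][2].round(1),'q7',o['joints'][6].round(2),'yaw',np.degrees(np.arctan2(T[1,0],T[0,0])).round(1),'grip',o['gripper_force'],o['grip_width'],'t',o['clock'])
Q=np.linspace(q0,q1,n+1)
for a,b in zip(Q,Q[1:]): print((T.T@np.r_[post(b)-post(a),0]*1e3).round(1)[:2].tolist(),end=' ')
E
python3 arc.py 0 .5 10
```

```text
TCP implies q 0.018 radius 0.0996 z 0.2277 F radial/tangential/z -1.3 -0.6 6.5 q7 1.51 yaw 144.2 grip 29.503503036685288 0.01743656977815344 t 17.7167
[-4.6, 1.9] [-4.5, 2.1] [-4.4, 2.3] [-4.3, 2.5] [-4.2, 2.7] [-4.0, 2.9] [-3.9, 3.1] [-3.7, 3.3] [-3.6, 3.5] [-3.4, 3.7]
```

Emit:
arm_command(plan=[{"claw": 1,"tx": -0.0046,"ty": 0.0019,"tz": 0,"ax": 0,"ay": 0,"az": 0},{"claw": 1,"tx": -0.0045,"ty": 0.0021,"tz": 0,"ax": 0,"ay": 0,"az": 0},{"claw": 1,"tx": -0.0044,"ty": 0.0023,"tz": 0,"ax": 0,"ay": 0,"az": 0},{"claw": 1,"tx": -0.0043,"ty": 0.0025,"tz": 0,"ax": 0,"ay": 0,"az": 0},{"claw": 1,"tx": -0.0042,"ty": 0.0027,"tz": 0,"ax": 0,"ay": 0,"az": 0},{"claw": 1,"tx": -0.004,"ty": 0.0029,"tz": 0,"ax": 0,"ay": 0,"az": 0},{"claw": 1,"tx": -0.0039,"ty": 0.0031,"tz": 0,"ax": 0,"ay": 0,"az": 0},{"claw": 1,"tx": -0.0037,"ty": 0.0033,"tz": 0,"ax": 0,"ay": 0,"az": 0},{"claw": 1,"tx": -0.0036,"ty": 0.0035,"tz": 0,"ax": 0,"ay": 0,"az": 0},{"claw": 1,"tx": -0.0034,"ty": 0.0037,"tz": 0,"ax": 0,"ay": 0,"az": 0}], squeeze=50)

```text
clock: 18.55
tcp_pos: [0.5409, -0.2285, 0.2277]
orientation: [-0.966, -2.989, -0.001]
contact_force: [-5.7, 2.6, 10.0]
grip_width: 0.0166
gripper_force: 48.5
```

```bash
sed -i 's/^PIV=.*/PIV=np.array([.5188,-.1309])/' h.py; python3 arc.py .5 1 10
```

```text
TCP implies q 0.492 radius 0.1001 z 0.2277 F radial/tangential/z -3.8 -5.0 10.0 q7 1.48 yaw 144.2 grip 48.51363228634 0.01661250779556469 t 18.55
[-3.2, 3.9] [-3.0, 4.0] [-2.8, 4.2] [-2.6, 4.3] [-2.4, 4.4] [-2.1, 4.5] [-1.9, 4.6] [-1.7, 4.7] [-1.4, 4.8] [-1.2, 4.9]
```

Emit:
arm_command(plan=[{"claw": 1,"tx": -0.0032,"ty": 0.0039,"tz": -0.0005,"ax": 0,"ay": 0,"az": 0},{"claw": 1,"tx": -0.003,"ty": 0.004,"tz": 0,"ax": 0,"ay": 0,"az": 0},{"claw": 1,"tx": -0.0028,"ty": 0.0042,"tz": 0,"ax": 0,"ay": 0,"az": 0},{"claw": 1,"tx": -0.0026,"ty": 0.0043,"tz": 0,"ax": 0,"ay": 0,"az": 0},{"claw": 1,"tx": -0.0024,"ty": 0.0044,"tz": 0,"ax": 0,"ay": 0,"az": 0},{"claw": 1,"tx": -0.0021,"ty": 0.0045,"tz": 0,"ax": 0,"ay": 0,"az": 0},{"claw": 1,"tx": -0.0019,"ty": 0.0046,"tz": 0,"ax": 0,"ay": 0,"az": 0},{"claw": 1,"tx": -0.0017,"ty": 0.0047,"tz": 0,"ax": 0,"ay": 0,"az": 0},{"claw": 1,"tx": -0.0014,"ty": 0.0048,"tz": 0,"ax": 0,"ay": 0,"az": 0},{"claw": 1,"tx": -0.0012,"ty": 0.0049,"tz": 0,"ax": 0,"ay": 0,"az": 0}])

```text
clock: 19.38
tcp_pos: [0.5841, -0.2068, 0.2278]
orientation: [-0.967, -2.987, 0.002]
contact_force: [-4.8, -1.1, 6.9]
grip_width: 0.0164
gripper_force: 48.8
```

```bash
python3 arc.py 1 1.5 10
```

```text
TCP implies q 0.98 radius 0.1001 z 0.2278 F radial/tangential/z -2.3 -4.4 6.9 q7 1.42 yaw 144.1 grip 48.75020527280867 0.016382847300258088 t 19.3833
[-0.9, 4.9] [-0.7, 5.0] [-0.4, 5.0] [-0.2, 5.0] [0.1, 5.0] [0.3, 5.0] [0.6, 5.0] [0.8, 4.9] [1.0, 4.9] [1.3, 4.8]
```

Emit:
arm_command(plan=[{"claw": 1,"tx": -0.0009,"ty": 0.0049,"tz": 0,"ax": 0,"ay": 0,"az": 0},{"claw": 1,"tx": -0.0007,"ty": 0.005,"tz": 0,"ax": 0,"ay": 0,"az": 0},{"claw": 1,"tx": -0.0004,"ty": 0.005,"tz": 0,"ax": 0,"ay": 0,"az": 0},{"claw": 1,"tx": -0.0002,"ty": 0.005,"tz": 0,"ax": 0,"ay": 0,"az": 0},{"claw": 1,"tx": 0.0001,"ty": 0.005,"tz": 0,"ax": 0,"ay": 0,"az": 0},{"claw": 1,"tx": 0.0003,"ty": 0.005,"tz": 0,"ax": 0,"ay": 0,"az": 0},{"claw": 1,"tx": 0.0006,"ty": 0.005,"tz": 0,"ax": 0,"ay": 0,"az": 0},{"claw": 1,"tx": 0.0008,"ty": 0.0049,"tz": 0,"ax": 0,"ay": 0,"az": 0},{"claw": 1,"tx": 0.001,"ty": 0.0049,"tz": 0,"ax": 0,"ay": 0,"az": 0},{"claw": 1,"tx": 0.0013,"ty": 0.0048,"tz": 0,"ax": 0,"ay": 0,"az": 0}])

```text
clock: 20.22
tcp_pos: [0.6118, -0.1674, 0.2278]
orientation: [0.969, 2.987, -0.006]
contact_force: [-2.4, -7.6, 1.6]
grip_width: 0.0166
gripper_force: 48.6
```

```bash
python3 arc.py 1.5 2 10
```

```text
TCP implies q 1.465 radius 0.0999 z 0.2278 F radial/tangential/z 0.6 -7.9 1.6 q7 1.35 yaw 144.0 grip 48.61441891640425 0.016609403020339534 t 20.2167
[1.5, 4.8] [1.8, 4.7] [2.0, 4.6] [2.2, 4.5] [2.5, 4.4] [2.7, 4.2] [2.9, 4.1] [3.1, 3.9] [3.3, 3.8] [3.5, 3.6]
```

Emit:
arm_command(plan=[{"claw": 1,"tx": 0.0015,"ty": 0.0048,"tz": 0,"ax": 0,"ay": 0,"az": 0},{"claw": 1,"tx": 0.0018,"ty": 0.0047,"tz": 0,"ax": 0,"ay": 0,"az": 0},{"claw": 1,"tx": 0.002,"ty": 0.0046,"tz": 0,"ax": 0,"ay": 0,"az": 0},{"claw": 1,"tx": 0.0022,"ty": 0.0045,"tz": 0,"ax": 0,"ay": 0,"az": 0},{"claw": 1,"tx": 0.0025,"ty": 0.0044,"tz": 0,"ax": 0,"ay": 0,"az": 0},{"claw": 1,"tx": 0.0027,"ty": 0.0042,"tz": 0,"ax": 0,"ay": 0,"az": 0},{"claw": 1,"tx": 0.0029,"ty": 0.0041,"tz": 0,"ax": 0,"ay": 0,"az": 0},{"claw": 1,"tx": 0.0031,"ty": 0.0039,"tz": 0,"ax": 0,"ay": 0,"az": 0},{"claw": 1,"tx": 0.0033,"ty": 0.0038,"tz": 0,"ax": 0,"ay": 0,"az": 0},{"claw": 1,"tx": 0.0035,"ty": 0.0036,"tz": 0,"ax": 0,"ay": 0,"az": 0}])

```text
clock: 21.05
tcp_pos: [0.6175, -0.1181, 0.228]
orientation: [0.968, 2.983, -0.006]
contact_force: [4.6, -8.9, -3.5]
grip_width: 0.0167
gripper_force: 48.7
```

```bash
python3 arc.py 1.97 2 1; python3 - <<'E'
from h import *
n='side'
for n in('side','wrist','top'):
  o=r.get_obs(); snap(n,n+'10.png')
  for t in('post_center','cam_pivot','index_stud','bracket_center','nest'):
    for d in r.tip_of(t,n)[:2]: P=toworld(n,d['location'],o);print(n,t,round(d['confidence'],2),P.round(4),'nest',(MN.T@(P[:2]-C)).round(4))
E
```

```text
TCP implies q 1.968 radius 0.0995 z 0.228 F radial/tangential/z 3.4 -9.4 -3.5 q7 1.27 yaw 144.0 grip 48.73097679577768 0.016743488264954257 t 21.05
[2.1, 2.1] side post_center 0.48 [ 0.6175 -0.117   0.0708] nest [0.0728 0.1012]
side cam_pivot 0.77 [ 0.5179 -0.1312  0.0358] nest [0.071  0.0006]
side cam_pivot 0.26 [ 0.5061 -0.064   0.0273] nest [ 0.0028 -0.0003]
side index_stud 0.61 [ 0.6459 -0.1082  0.0314] nest [0.0687 0.1306]
side bracket_center 0.59 [ 0.5066 -0.0587  0.0289] nest [-0.0024  0.0011]
side bracket_center 0.54 [0.3471 0.1073 0.0196] nest [-0.1917 -0.1299]
side nest 0.69 [ 0.5069 -0.0605  0.0092] nest [-0.0006  0.001 ]
side nest 0.39 [ 7.523e-01  1.219e-01 -2.000e-04] nest [-0.1415  0.2724]
wrist post_center 0.84 [ 0.6135 -0.1202  0.0679] nest [0.0753 0.0968]
wrist cam_pivot 0.89 [ 0.5144 -0.1338  0.0372] nest [ 0.073  -0.0032]
wrist index_stud 0.88 [ 0.6458 -0.1123  0.0294] nest [0.0727 0.1299]
top post_center 0.47 [ 0.6183 -0.1152  0.0681] nest [0.0712 0.1023]
top cam_pivot 0.95 [ 0.5182 -0.1346  0.0384] nest [0.0744 0.0004]
top cam_pivot 0.16 [ 0.6179 -0.1154  0.0434] nest [0.0713 0.1018]
top index_stud 0.65 [ 0.6404 -0.1127  0.0278] nest [0.0723 0.1245]
top bracket_center 0.86 [ 0.5045 -0.0704  0.0294] nest [ 0.0088 -0.0029]
top bracket_center 0.67 [0.3456 0.1087 0.0238] nest [-0.1934 -0.1312]
top nest 0.76 [ 0.5036 -0.0589  0.0131] nest [-0.0027 -0.002 ]
```

Emit:
arm_command(plan=[{"claw": 1,"tx": 0.001,"ty": 0.001,"tz": 0,"ax": 0,"ay": 0,"az": 0},{"claw": 1,"tx": 0.001,"ty": 0.001,"tz": 0,"ax": 0,"ay": 0,"az": 0},{"claw": 1,"tx": 0,"ty": 0,"tz": 0,"ax": 0,"ay": 0,"az": 0},{"claw": 1,"tx": 0,"ty": 0,"tz": 0,"ax": 0,"ay": 0,"az": 0},{"claw": 1,"tx": 0,"ty": 0,"tz": 0,"ax": 0,"ay": 0,"az": 0},{"claw": 1,"tx": 0,"ty": 0,"tz": 0,"ax": 0,"ay": 0,"az": 0},{"claw": 1,"tx": 0,"ty": 0,"tz": 0,"ax": 0,"ay": 0,"az": 0},{"claw": 1,"tx": 0,"ty": 0,"tz": 0,"ax": 0,"ay": 0,"az": 0},{"claw": 1,"tx": 0,"ty": 0,"tz": 0,"ax": 0,"ay": 0,"az": 0},{"claw": 1,"tx": 0,"ty": 0,"tz": 0,"ax": 0,"ay": 0,"az": 0}])

```text
clock: 22.78
tcp_pos: [0.617, -0.1142, 0.2279]
orientation: [0.967, 2.985, -0.003]
contact_force: [4.7, -5.2, -1.0]
grip_width: 0.0169
gripper_force: 48.9
```

```bash
python3 arc.py 1.97 2 1; python3 - <<'E'
from h import *
for n in('side','top'):
    snap(n,n+'11.png')
    for d in r.tip_of('bracket_center',n): P=toworld(n,d['location']);print(n,round(d['confidence'],2),'nest',(MN.T@(P[:2]-C)).round(4))
    for d in r.tip_of('stop_pad',n)[:2]: P=toworld(n,d['location']);print(n,'pad',round(d['confidence'],2),'nest',(MN.T@(P[:2]-C)).round(4))
W=lambda n,x,y,z:pix(n,np.r_[C+MN@[x,y],z])
# brightness profile along the nest x axis through the web (z=16 mm) before / after, side and top
for n,f in(('side','side8'),('side','side11'),('top','top0'),('top','top11')):
    g=cv2.imread(f'pics/{f}.png',0).astype(np.float32); xs=np.arange(-.05,.06,.004)
    q=np.array([[W(n,x,y,.016) for x in xs] for y in(-.008,0,.008)],np.float32)
    print(f,cv2.remap(g,q[...,0],q[...,1],cv2.INTER_LINEAR).mean(0).round().astype(int).tolist())
E
```

```text
TCP implies q 2.009 radius 0.0997 z 0.2279 F radial/tangential/z 3.8 -5.9 -1.0 q7 1.27 yaw 144.1 grip 48.85155821219087 0.016886567913828126 t 22.7833
[2.1, 2.2] side 0.71 nest [-0.1931 -0.1304]
side 0.52 nest [ 0.0001 -0.0004]
side pad 0.37 nest [-0.0016  0.0035]
side pad 0.24 nest [-0.4031  0.2409]
top 0.72 nest [ 0.0057 -0.0047]
top 0.71 nest [-0.1913 -0.131 ]
top pad 0.38 nest [ 0.001  -0.0026]
side8 [30, 29, 31, 35, 55, 59, 60, 63, 70, 91, 121, 134, 118, 74, 47, 40, 45, 56, 60, 59, 59, 58, 59, 71, 83, 90, 88, 88]
side11 [29, 29, 30, 37, 55, 58, 59, 64, 82, 127, 133, 109, 72, 42, 47, 55, 59, 59, 60, 59, 60, 64, 74, 77, 78, 80, 88, 115]
top0 [46, 55, 70, 72, 121, 124, 114, 86, 83, 85, 85, 83, 84, 85, 84, 83, 83, 83, 85, 83, 84, 85, 84, 84, 84, 82, 68, 87]
top11 [52, 56, 76, 137, 141, 127, 58, 50, 53, 53, 53, 53, 41, 32, 33, 46, 52, 52, 52, 52, 51, 50, 59, 100, 89, 38, 26, 31]
```

The lever is at about 2.01 rad. The side profile shows the bracket's hole moved about 8 to 9 mm toward the pad, and the top profile shows the pad pressed back about 4 mm. The post is gripped at 49 N and holding still, so I hand in.

```bash
python3 -c "
from bench import r
print(r.hand_in())"
```

```text
the job is handed in; nothing more can be done
None
```

I handed the job in at about 23 s: the bracket sits in the nest pressed against the stop pad, and the gripper holds the cam lever by its post at about 2.01 rad; no verdict was returned.

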